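# Snap in a hanging hook and proof-pull it on the gauge

## Robot

A 6-joint arm with a two-finger parallel gripper is mounted at the origin on the work surface. World frame = base frame: x ahead of the robot, y to its left, z up, the work surface at z = 0. Lengths are in m, angles in rad, forces in N, time in s.
With the tool pointing down it reaches from about 0.375 to 0.825 m from the base axis. Payload 5.5 kg.
Tool frame: the origin (TCP) lies where the fingers leave the gripper's body, on its centre line; the fingertips stand 73 mm ahead of it and the grasp point (between the pads) lies 54 mm ahead of it; z points along the fingers, y is the direction in which the jaws open and shut (so a half turn about z gives the same grasp; the last joint's range is limited). The gripper opens to 85 mm and grips with 20 to 120 N. Pads are 22 mm wide; open, the fingers measure 114 mm over their backs; the gripper's body (76 mm by 85 mm) begins 54 mm behind the grasp point. The pads swing forward as they close: fully open they stand 13 mm farther back than shut.
Start: joints at [1.125, 0.314, -0.047, 1.21, 0, 1.571], TCP at [0.259, 0.541, 0.304] pointing down, gripper open.
Joint ranges: [-2.67, 2.67], [-0.69, 1.73], [-1.03, 1.25], [-2.08, 2.16], [-1.42, 1.45], [-3.14, 3.14]. Speed limits (rad/s): [2.39, 2.39, 3.01, 3.14, 3.14, 3.14].

## Interface

Orientations are given as a unit quaternion [w, x, y, z].
In Python, from station import monitor, viewer, env gives the robot as it stands. The module is installed in compiled form; this text tells all that it offers.
- The arm moves only by the tool jog_arm, never from a script. Its argument "steps" is a list of rows, each a list of 3 entries, a list of its own where there are three numbers: the opening, from 0 (shut) to 1 (fully open), then the shift along the tool's x, y, z in mm, then the turn about the tool's z in rad. A call has 1 to 8 rows; each row shifts and turns the pose as measured when the row begins, along the tool's axes as they then stand; what a row does not reach is not made up. A row lasts 1/12 s, in which the tool goes at most 41.7 mm and 7.16 degrees, less where a joint would pass 70% of its speed; a pose out of reach is approached as far as the arm can. A call is refused whole if a number of a shift passes 41.7 or a number of a turn 0.125, either way. A call with a gripper value outside its range is refused whole. The fingers move at their own pace and stop on an object; "newtons" is the grip in N (left out, the last holds). Time passes only in rows, so rows that do not move let the fingers close. It gives the time, the measured TCP pose, the force and the opening at its end, in the units of the state.
- monitor.get_obs(): the state, without advancing time (a new reading comes with each control period).
- viewer.snapshot(name): name is "scene" or "top" or "wrist"; returns a dict with "frame" (480x640x3 uint8, blue, green, red), "camera_matrix" (3x3 intrinsics, pixels), "xyz" and "orientation" of the camera in the world. Camera axes: x right, y up, looking along -z (the intrinsics and any distortion apply to the point x, -y, -z); pixel columns grow to the right and rows downward; lengths in m; the calibration is good to about 2 mm. A picture is of the moment at which its call begins. There is no depth.
- env.job_done(): hands the job in, once; it reports no verdict.
The state is a dict: "t": time; "joints": joint angles; "joint_velocities": joint speeds; "tau": joint torques, N m; "eef_pos": TCP position; "ee_rot": TCP orientation; "ft_force": force on the tool from outside, world axes, zero at the start; "wrist_torque": the same for the moment, N m; "gripper_width": finger opening in m.
Only numpy, scipy, OpenCV 4.12 (cv2) and the standard library are available. Lean on these libraries where they do the work, as an engineer would, in place of code of your own. Each camera call takes 0.05 s, during which the arm holds its last target. There are 200 camera calls.

## Task

Take the hook with the red collar out of the white rack and press it down into the empty middle socket of the aluminium hanger bar until it snaps fully home, its collar down on the bar. Then keep hold of the hook and pull it straight up with slowly rising force until the dial needle stands in the green band, keep it there for about a second, ease off and let go, leaving the hook snapped home and the needle back at zero. Never drive the needle into a red band, neither when pushing nor when pulling, pull on the hook only and not on the bar, and leave everything else where it is.

Things in the scene. Friction and masses are not known exactly. Their poses are not given: they have to be found in the camera images.
- hook_red: Loose hanging hook with a RED collar and grip block, about 90 g, upright in one of the rack's three holes (which one varies). Origin: centre of the collar's underside; z up along its axis. Collar 26 mm across, z = 0 to 6 mm. A 6 mm wire hook curls in its x-z plane on top, up to z = 66 mm, within 13 mm of the axis.
- hook_red_grip (a point): Where to take the red hook: on its axis, 29 mm above its origin, in the RED grip block that stands on the collar (22 mm along the hook's x, 16 mm along its y, from z = 6 to 40 mm). Close the fingers along y, on the faces 16 mm apart; at this height tips reaching 19 mm lower still clear the collar.
- hook_red_foot (a point): Tip of the red hook's round snap root, 37 mm below its origin. The root is 14 mm across with a tapered foot (7 mm across at the tip) and a waist between 10 and 22 mm below the origin. It fits the socket in any yaw.
- hook_blue: Loose hook with a BLUE collar and grip block, same shape as the red one; same origin and axes. Not to be used: leave it in the rack.
- hook_yellow: Loose hook with a YELLOW collar and grip block, same shape as the red one; same origin and axes. Not to be used: leave it in the rack.
- rack: Fixed white block, 70 mm (x) by 230 mm (y) by 45 mm tall, with three loose holes 17 mm across and 39 mm deep in a row along its y, 75 mm apart; one hook stands in each, collar on the block's top. Origin: centre of its underside.
- bar: Aluminium hanger bar, 50 mm (x) by 270 mm (y) by 38 mm tall, in the pull-test jig. Origin: centre of its underside, about 22 mm over the table. It carries two fitted grey hooks, 90 mm to either side of the middle socket, standing 66 mm above its top. It rides up and down on a stiff spring, 20 N per mm, at most about 2 mm either way.
- socket (a point): Mouth of the empty middle socket: centre of the hole in the bar's top face, about 60 mm over the table, z up. Hole 16 mm across, right through the bar. Fully home, the red hook's origin lies here (within about 1 mm). Pulled, the snapped-in hook lifts by 0.5 to 7 mm of play and give (it differs each time) as the force builds up; it holds over 20 N.
- socket_balls (a point): Between the two sprung balls in the socket, about 16 mm (+-3) below its mouth. The foot goes in freely until the hook's origin is some 15 to 22 mm above the mouth; then the balls resist with roughly 2 to 10 N until, 4 to 12 mm before the collar meets the bar, they snap into the waist and draw the root in, which can tip the needle upscale, up to 0.6, for a moment.
- dial (a point): Centre of the round dial on the jig: white face 100 mm across, facing up, on a grey pod 120 mm wide that stands on the bar's +x side, 112 mm from the bar's axis. This point is on the face, about 51 mm over the table.
- needle (a joint): Angle (rad) of the dial's black needle. 0: no load, pointing at the black mark nearest the bar. Clockwise from above, positive, when the bar is pulled up: 0.06 rad per newton; negative when pushed down. Green band: 0.60 to 0.84 (10 to 14 N pull). Red bands: above 1.08 (18 N pull) and below -2.10 (35 N push).
- pack_a: Vacuum-packed sausage, 75 by 210 by 42 mm, lying on the table; origin at the centre of its underside. Bystander.
- pack_b: Another vacuum-packed sausage, the same size. Bystander.
- spice_jar: Jar with a red cap, 60 mm across and 100 mm tall; origin at the centre of its underside. Bystander.
- label_roll: Roll of white labels, 76 mm across and 45 mm tall, standing flat; origin at the centre of its underside. Bystander.

How it is judged:
By the outcome, as a careful person would: the job done as asked, in the order asked, and still so for the second after the job is handed in, with the robot touching nothing.
It also fails if it takes over 69 s, if anything falls off the work surface, if the arm or the gripper's body presses on something with over 40 N, if the wrist force passes 120 N, or if a joint passes its speed limit or range.

## Working session

There is one attempt and no reset: what is moved stays moved. The work goes in short steps, Python scripts to look and compute and a tool call to move; the robot and the scene stay as the last step left them, time stands still between calls to the robot, and variables do not carry over. Pictures are saved under pics/ and viewed, about 8 in all and at most 12, crops included, and the job is handed in when it is done.

Besides the shell and the picture viewer there is one more tool, called after "Request:" as name([rows], argument=value, ...), one row to a line, values as JSON. jog_arm: Moves the arm, as the interface text tells. Its arguments: {"type":"object","properties":{"steps":{"type":"array","items":{"type":"array"}},"newtons":{"type":"number"}},"required":["steps"]}

```bash
mkdir -p pics; cat > h.py <<'E'
import numpy as np, cv2
from station import monitor, viewer, env
from scipy.spatial.transform import Rotation as R
def rot(q): return R.from_quat([q[1],q[2],q[3],q[0]]).as_matrix()
def snap(cam,name):
    s=viewer.snapshot(cam); cv2.imwrite(f'pics/{name}.png',s['frame'])
    np.savez(f'pics/{name}.npz',K=s['camera_matrix'],p=s['xyz'],q=s['orientation']); return s
def ray(name,u,v):
    d=np.load(f'pics/{name}.npz'); c=np.linalg.inv(d['K'])@[u,v,1]
    return d['p'], rot(d['q'])@(c*[1,-1,-1])
def atz(name,u,v,z):
    p,r=ray(name,u,v); return p+r*(z-p[2])/r[2]
def proj(name,X):
    d=np.load(f'pics/{name}.npz'); c=(rot(d['q']).T@(np.array(X)-d['p']))*[1,-1,-1]
    u=d['K']@c; return u[:2]/u[2]
E
python3 - <<'E'
from h import *
a=snap('top','top1');b=snap('scene','sc1')
print(list(a), a['camera_matrix'],a['xyz'],a['orientation'],b['xyz'])
print(monitor.get_obs())
E
```

```text
['frame', 'camera_matrix', 'xyz', 'orientation'] [[619.80177687   0.         303.86304622]
 [  0.         619.80177687 245.73538679]
 [  0.           0.           1.        ]] [0.24743003 0.05705521 1.42364592] [ 0.70590176  0.05787056 -0.0721561  -0.7022444 ] [ 1.27615404 -0.03300648  0.88126362]
{'t': 0.1, 'joints': array([ 1.12498678e+00,  3.14194424e-01, -4.79849597e-02,  1.21022296e+00,
        1.44742703e-05,  1.57078289e+00]), 'joint_velocities': array([ 0.00268194, -0.00167809,  0.00381098, -0.00098258, -0.00034344,
       -0.00097949]), 'tau': array([ 1.28010677e-05, -5.40766776e+01,  3.40541124e+01,  1.12793018e-02,
       -2.84172148e-05,  7.28242320e-07]), 'eef_pos': array([0.25852848, 0.54097955, 0.30309468]), 'ee_rot': array([-1.84579548e-04,  2.21056842e-01,  9.75260595e-01, -7.81542157e-04]), 'ft_force': array([-0.50981741,  0.36904308, -0.12661125]), 'wrist_torque': array([-0.01080857, -0.05254939,  0.02806253]), 'gripper_width': 0.08524809863625987}
```

View pics/top1.png

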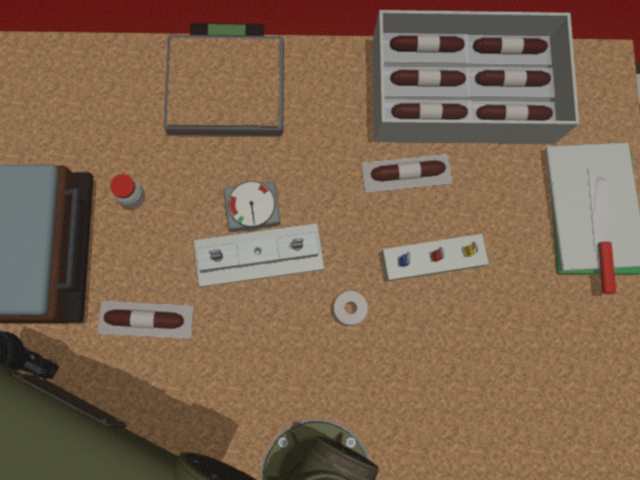

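View pics/sc1.png

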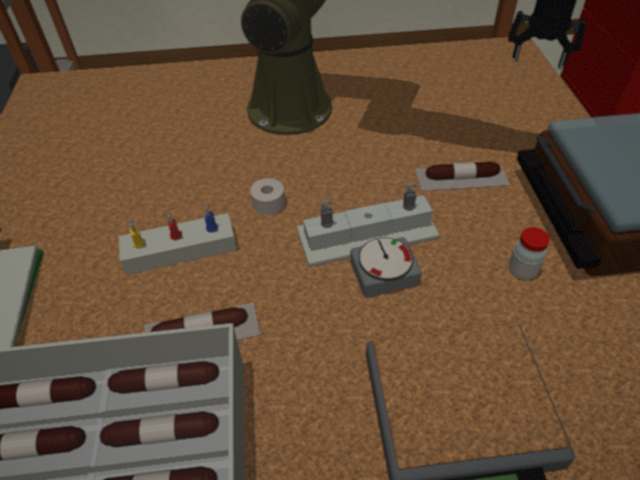

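The top view shows the red hook in the rack's middle hole at about (437,255), the socket at about (257,251) and the dial centre at (252,204). Next I enlarge those areas.

```bash
python3 - <<'E'
from h import *
f=cv2.imread('pics/top1.png')
a=cv2.resize(f[170:290,180:330],None,fx=5,fy=5,interpolation=cv2.INTER_CUBIC)
b=cv2.resize(f[225:285,370:500],None,fx=5,fy=5,interpolation=cv2.INTER_CUBIC)
o=np.zeros((600,800,3),np.uint8); 
a=cv2.resize(f[180:290,185:330],(580,440)); b=cv2.resize(f[228:284,376:496],(0,0),fx=4,fy=4)
o=np.zeros((590,800,3),np.uint8)
o[:330,:435]=cv2.resize(f[180:290,185:330],(435,330),interpolation=cv2.INTER_CUBIC)
o[330:330+224,:480]=b
cv2.imwrite('pics/c1.png',o)
for n,u,v,z in [('sock',257,251,.06),('red',437,257,.05),('dial',252,204,.051)]: print(n,atz('top1',u,v,z))
E
```

```text
sock [0.48883327 0.1343559  0.06      ]
red [ 0.47966868 -0.27107618  0.05      ]
dial [0.5990607  0.14810023 0.051     ]
```

View pics/c1.png

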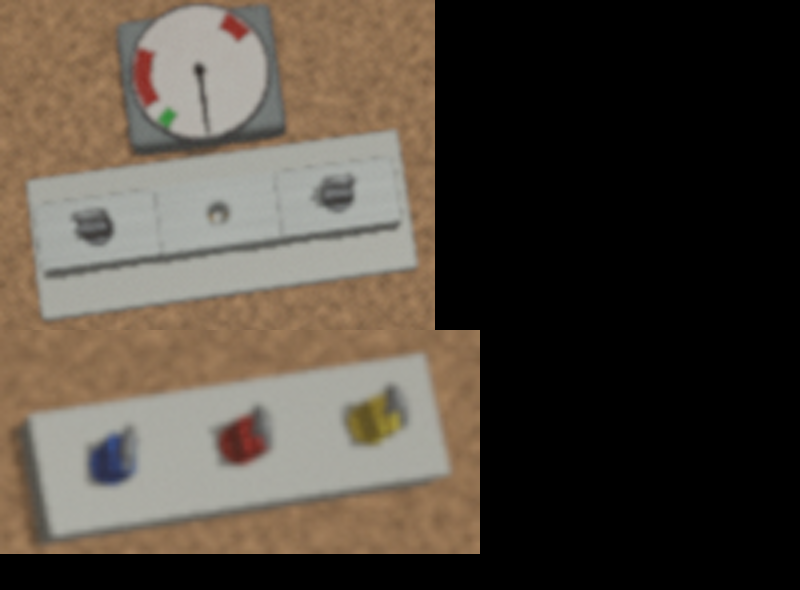

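The crop puts the socket at (257.7,251) and the red block at about (436,255.5). I'll travel high, towards the red hook.

Request:
jog_arm([
  [1, [-33, -24, 0], 0],
  [1, [-33, -24, 0], 0],
  [1, [-33, -24, 0], 0],
  [1, [-33, -24, 0], 0],
  [1, [-33, -24, 0], 0],
  [1, [-33, -24, 0], 0],
  [1, [-33, -24, 0], 0],
  [1, [-33, -24, 0], 0],
])

```text
t: 0.77
eef_pos: [0.4139, 0.2521, 0.2984]
ee_rot: [-0.002, 0.214, 0.977, -0.002]
ft_force: [0.4, 0.5, -0.3]
gripper_width: 0.0857
```

Request:
jog_arm([
  [1, [-33, -24, 0], 0],
  [1, [-33, -24, 0], 0],
  [1, [-33, -24, 0], 0],
  [1, [-20, -36, 0], 0],
  [1, [-20, -36, 0], 0],
  [1, [-20, -36, 0], 0],
  [1, [-20, -36, 0], 0],
  [1, [-20, -36, 0], 0],
])

```text
t: 1.43
eef_pos: [0.4902, -0.0656, 0.297]
ee_rot: [-0.003, 0.213, 0.977, -0.002]
ft_force: [0.9, 0.2, -1.1]
gripper_width: 0.0851
```

Request:
jog_arm([
  [1, [-13, -33, 0], 0],
  [1, [-13, -33, 0], 0],
  [1, [-13, -33, 0], 0],
  [1, [-13, -33, 0], 0],
  [1, [-13, -33, 0], 0],
  [1, [-13, -33, 0], 0],
])

```text
t: 1.93
eef_pos: [0.4751, -0.2898, 0.2959]
ee_rot: [-0.004, 0.214, 0.977, -0.002]
ft_force: [0.9, -0.1, 0.4]
gripper_width: 0.0853
```

Request:
jog_arm([
  [1, [0, 0, 0], -0.12],
  [1, [0, 0, 0], -0.12],
  [1, [0, 0, 0], -0.12],
  [1, [0, 0, 0], -0.12],
  [1, [0, 0, 0], -0.12],
  [1, [0, 0, 0], 0],
  [1, [0, 0, 0], 0],
])

```text
t: 2.52
eef_pos: [0.4716, -0.2993, 0.2918]
ee_rot: [-0.007, -0.09, 0.996, 0.0]
ft_force: [-0.7, 0.7, -0.1]
gripper_width: 0.0852
```

```bash
python3 - <<'E'
from h import *
s=snap('wrist','w1'); print(s['camera_matrix'],s['xyz'],s['orientation']); o=monitor.get_obs(); print(o['eef_pos'],o['joints']);print(rot(o['ee_rot']).round(4))
E
```

```text
[[401.89920845   0.         314.7251243 ]
 [  0.         401.89920845 242.85942429]
 [  0.           0.           1.        ]] [ 0.39343827 -0.31401956  0.36378476] [ 0.6330203  -0.09673798 -0.11664286  0.75915842]
[ 0.47156568 -0.29925931  0.29181806] [-0.56166303  0.24883993 -0.16090003  1.17237778 -0.00825017 -0.74156248]
[[-0.9838 -0.179  -0.014 ]
 [-0.179   0.9839 -0.001 ]
 [ 0.0139  0.0016 -0.9999]]
```

View pics/w1.png

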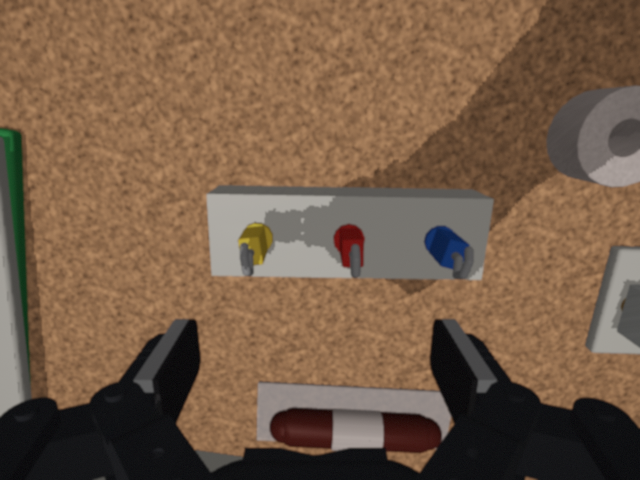

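The wrist view shows the red collar at about (349,240) in the middle hole, between yellow and blue. I enlarge it for centre and yaw.

```bash
python3 - <<'E'
from h import *
f=cv2.imread('pics/w1.png')[175:295,200:500]
f=cv2.convertScaleAbs(f,alpha=1.5,beta=10)
c=cv2.resize(f[40:115,105:205],(800,600),interpolation=cv2.INTER_CUBIC)
cv2.imwrite('pics/c2.png',c)
E
```

```text
(no output)
```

View pics/c2.png

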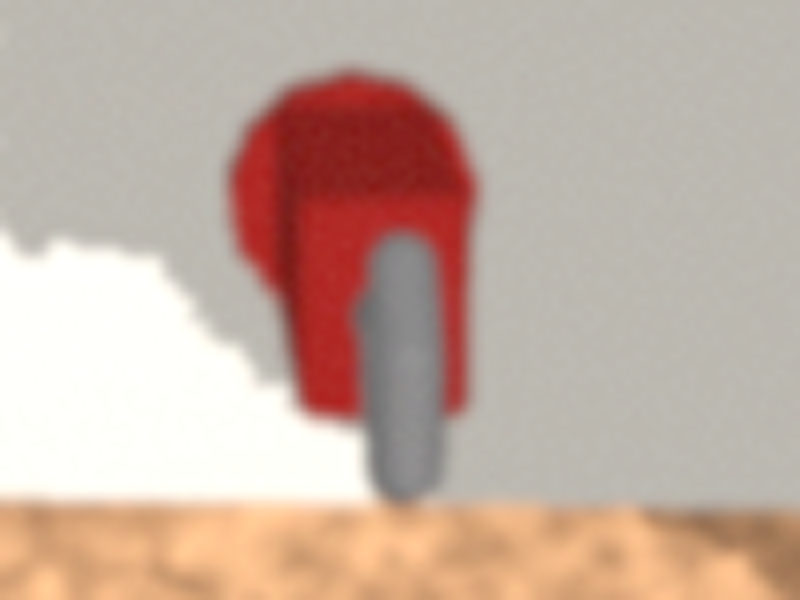

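The top face of the block has corners at crop (300,200), (470,192), (468,412) and (302,410). The collar spans crop columns 232–476, with its top edge at row 70.

```bash
python3 - <<'E'
from h import *
P=lambda x,y,z:atz('w1',305+x/8,215+y/8,z)
c=[P(*q,.085) for q in [(300,200),(470,195),(468,412),(302,410)]]
print(np.array(c).round(4), np.mean(c,0)); 
for i in range(4):
  d=c[(i+1)%4]-c[i]; print(np.linalg.norm(d),np.degrees(np.arctan2(d[1],d[0])))
print(P(354,70,.051),P(232,190,.051),P(476,190,.051))
print(proj('top1',np.mean(c,0)))
o=monitor.get_obs();r=rot(o['ee_rot']); print(r.T@(np.mean(c,0)-o['eef_pos']))
E
```

```text
[[ 0.4738 -0.2786  0.085 ]
 [ 0.4705 -0.2636  0.085 ]
 [ 0.4911 -0.2592  0.085 ]
 [ 0.4936 -0.2744  0.085 ]] [ 0.48224644 -0.26894248  0.085     ]
0.015407907482304155 102.1101389203485
0.02101305102740017 11.94958474889578
0.015378358062551263 -80.392741382704
0.020341406908891115 -167.93116167221768
[ 0.46918414 -0.27170678  0.051     ] [ 0.48374479 -0.28132206  0.051     ] [ 0.47928961 -0.25692172  0.051     ]
[439.67557421 253.21429643]
[-0.01881206  0.0275925   0.2066196 ]
```

Request:
jog_arm([
  [0.5, [-15, 20, 0], -0.01],
  [0.5, [-4, 8, 0], 0],
  [0.5, [0, 0, 25], 0],
  [0.5, [0, 0, 25], 0],
  [0.5, [0, 0, 20], 0],
  [0.5, [0, 0, 0], 0],
])

```text
t: 3.07
eef_pos: [0.4859, -0.2671, 0.2211]
ee_rot: [-0.005, -0.088, 0.996, -0.002]
ft_force: [-0.0, 1.6, 0.2]
gripper_width: 0.0425
```

```bash
cat >> h.py <<'E'
def rel(X):
    o=monitor.get_obs();r=rot(o['ee_rot']); print('t',o['t'],'pos',o['eef_pos'].round(4),'w',o['gripper_width'],'F',o['ft_force'].round(2),'rel mm',((r.T@(np.array(X)-o['eef_pos']))*1000).round(1)); print(r.round(3).tolist())
E
python3 -c "
from h import *
rel([.482,-.269,.076])"
```

```text
t 3.0667 pos [ 0.4859 -0.2671  0.2211] w 0.042457260314348634 F [-0.    1.6   0.16] rel mm [  2.6  -0.9 145.1]
[[-0.984, -0.176, -0.01], [-0.176, 0.984, -0.004], [0.011, -0.002, -1.0]]
```

Request:
jog_arm([
  [0.5, [2, -1, 20], 0],
  [0.5, [0, 0, 20], 0],
  [0.5, [0, 0, 20], 0],
  [0.5, [0, 0, 15], 0],
  [0.5, [0, 0, 8], 0],
  [0.5, [0, 0, 0], 0],
])

```text
t: 3.57
eef_pos: [0.485, -0.2695, 0.1401]
ee_rot: [-0.004, -0.084, 0.996, -0.003]
ft_force: [0.4, -0.1, 0.4]
gripper_width: 0.0426
```

```bash
python3 -c "
from h import *
rel([.482,-.269,.076])"
```

```text
t 3.5667 pos [ 0.485  -0.2695  0.1401] w 0.04261935367238718 F [ 0.38 -0.1   0.38] rel mm [ 2.4  1.3 64.1]
[[-0.986, -0.168, -0.007], [-0.168, 0.986, -0.007], [0.008, -0.006, -1.0]]
```

Request:
jog_arm([
  [0.5, [2, 1, 7], -0.015],
  [0.5, [0.5, 0, 3], 0],
  [0.5, [0, 0, 0], 0],
  [0.2, [0, 0, 0], 0],
  [0, [0, 0, 0], 0],
  [0, [0, 0, 0], 0],
  [0, [0, 0, 0], 0],
], newtons=70)

```text
t: 4.15
eef_pos: [0.4842, -0.2697, 0.134]
ee_rot: [-0.002, -0.092, 0.996, -0.004]
ft_force: [-0.3, 0.8, -0.8]
gripper_width: 0.0146
```

Request:
jog_arm([
  [0, [0, 0, 0], 0],
  [0, [0, 0, -2], 0],
])

```text
t: 4.32
eef_pos: [0.4841, -0.2697, 0.136]
ee_rot: [-0.002, -0.092, 0.996, -0.004]
ft_force: [-0.8, 0.2, -0.7]
gripper_width: 0.0147
```

The grip is about 5 mm high on the block, so I regrip lower.

Request:
jog_arm([
  [0, [0, 0, 2], 0],
  [0.4, [0, 0, 0], 0],
  [0.4, [0, 0, 0], 0],
  [0.4, [1, 0, 5], 0],
  [0.4, [0, 0, 2], 0],
  [0.4, [0, 0, 0], 0],
])

```text
t: 4.82
eef_pos: [0.484, -0.2708, 0.1273]
ee_rot: [-0.001, -0.092, 0.996, -0.005]
ft_force: [0.3, 0.9, 1.4]
gripper_width: 0.0342
```

```bash
python3 -c "
from h import *
rel([.482,-.269,.076])"
```

```text
t 4.8167 pos [ 0.484  -0.2708  0.1273] w 0.03420902177991972 F [0.33 0.89 1.4 ] rel mm [ 1.5  2.7 51.3]
[[-0.983, -0.183, -0.001], [-0.183, 0.983, -0.011], [0.003, -0.011, -1.0]]
```

Request:
jog_arm([
  [0.4, [1, 1, -2], 0],
  [0.2, [0, 0, 0], 0],
  [0, [0, 0, 0], 0],
  [0, [0, 0, 0], 0],
  [0, [0, 0, 0], 0],
  [0, [0, 0, 0], 0],
  [0, [0, 0, 0], 0],
], newtons=70)

```text
t: 5.4
eef_pos: [0.4823, -0.2696, 0.1291]
ee_rot: [-0.001, -0.092, 0.996, -0.005]
ft_force: [-0.0, -0.6, -0.2]
gripper_width: 0.0152
```

Request:
jog_arm([
  [0, [0, 0, -15], 0],
  [0, [0, 0, -15], 0],
  [0, [0, 0, -20], 0],
  [0, [0, 0, -30], 0],
  [0, [0, 0, -30], 0],
  [0, [0, 0, -30], 0],
  [0, [0, 0, -20], 0],
  [0, [0, 0, 0], 0],
])

```text
t: 6.07
eef_pos: [0.4806, -0.2671, 0.2931]
ee_rot: [-0.004, -0.092, 0.996, -0.003]
ft_force: [1.4, -0.9, -0.5]
gripper_width: 0.0146
```

Request:
jog_arm([
  [0, [-6, 25, 0], 0],
  [0, [-7, 33, 0], 0],
  [0, [-7, 33, 0], 0],
  [0, [-7, 33, 0], 0],
  [0, [-7, 33, 0], 0],
  [0, [-7, 33, 0], 0],
  [0, [-7, 33, 0], 0],
  [0, [-7, 33, 0], 0],
])

```text
t: 6.73
eef_pos: [0.4887, -0.0025, 0.2859]
ee_rot: [-0.004, -0.085, 0.996, -0.006]
ft_force: [0.7, 0.3, -0.2]
gripper_width: 0.0149
```

Request:
jog_arm([
  [0, [-7, 33, 0], 0],
  [0, [-7, 33, 0], 0],
  [0, [-7, 33, 0], 0],
  [0, [-5, 20, 0], 0],
  [0, [0, 0, 0], 0],
  [0, [0, 0, 0], 0],
])

```text
t: 7.23
eef_pos: [0.4908, 0.1311, 0.278]
ee_rot: [-0.007, -0.089, 0.996, -0.005]
ft_force: [0.0, 0.1, -0.1]
gripper_width: 0.0149
```

```bash
python3 - <<'E'
from h import *
s=snap('wrist','w2')
rel([.489,.1345,.06])
o=monitor.get_obs(); r=rot(o['ee_rot'])
print(proj('w2',o['eef_pos']+r@[0,0,.121]), proj('w2',[.489,.1345,.06]))
E
```

```text
t 7.2833 pos [0.4907 0.1307 0.2779] w 0.015249570816852487 F [ 0.16  0.14 -0.64] rel mm [ -2.2   6.  217.9]
[[-0.984, -0.177, -0.013], [-0.177, 0.984, -0.012], [0.015, -0.009, -1.0]]
[315.0414529  274.37755976] [323.11054516 226.83562134]
```

View pics/w2.png

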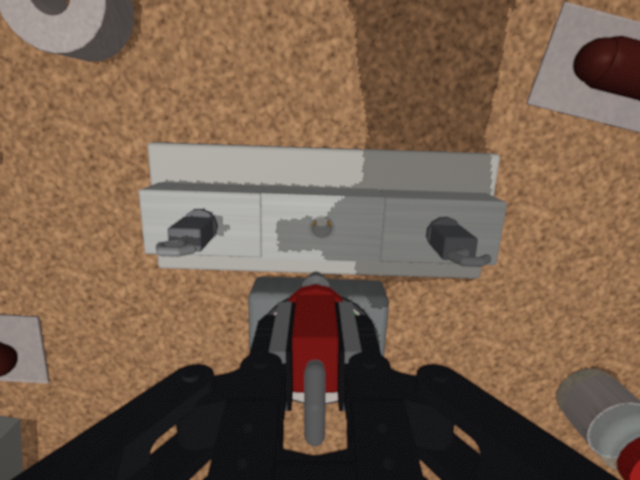

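The wrist view shows the socket at about (321,227) and the foot of the hook at (316,274), which matches the prediction of (315,274).

```bash
python3 - <<'E'
from h import *
X=atz('w2',321,227,.06); print(X); rel(X)
E
```

```text
[0.48941095 0.13297354 0.06      ]
t 7.2833 pos [0.4907 0.1307 0.2779] w 0.015249570816852487 F [ 0.16  0.14 -0.64] rel mm [ -2.3   4.4 217.9]
[[-0.984, -0.177, -0.013], [-0.177, 0.984, -0.012], [0.015, -0.009, -1.0]]
```

Request:
jog_arm([
  [0, [-2, 4, 15], 0],
  [0, [0, 0, 20], 0],
  [0, [0, 0, 20], 0],
  [0, [0, 0, 15], 0],
  [0, [0, 0, 8], 0],
  [0, [0, 0, 0], 0],
  [0, [0, 0, 0], 0],
])

```text
t: 7.87
eef_pos: [0.491, 0.1268, 0.1959]
ee_rot: [-0.007, -0.084, 0.996, -0.006]
ft_force: [0.0, -0.2, -0.2]
gripper_width: 0.015
```

```bash
python3 - <<'E'
from h import *
s=snap('wrist','w3')
rel([.4894,.133,.06])
f=s['frame'][150:350,190:450]; cv2.imwrite('pics/c3.png',cv2.resize(cv2.convertScaleAbs(f,alpha=1.4,beta=10),(780,600),interpolation=cv2.INTER_CUBIC))
E
```

```text
t 7.9167 pos [0.4911 0.1268 0.196 ] w 0.014608550027008293 F [ 0.27 -1.15 -1.04] rel mm [ -1.4   8.  135.9]
[[-0.986, -0.168, -0.013], [-0.168, 0.986, -0.014], [0.015, -0.012, -1.0]]
```

View pics/c3.png

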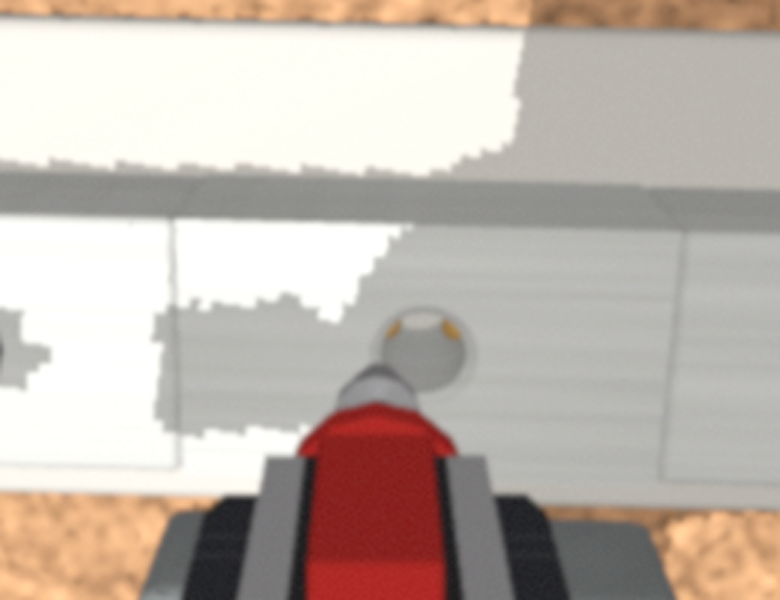

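The crop shows the hole centre at about (425,349), which is pixel (331.7,266.3). The hook foot is left of it, at crop (377,370).

```bash
python3 - <<'E'
from h import *
X=atz('w3',190+425/3,150+349/3,.06); print(X); rel(X)
o=monitor.get_obs(); r=rot(o['ee_rot']); print((proj('w3',o['eef_pos']+r@[0,0,.121])-[190,150])*3,(proj('w3',o['eef_pos']+r@[0,0,.084])-[190,150])*3)
E
```

```text
[0.48896798 0.1338493  0.06      ]
t 7.9167 pos [0.4911 0.1268 0.196 ] w 0.014608550027008293 F [ 0.27 -1.15 -1.04] rel mm [ -1.1   8.9 135.9]
[[-0.986, -0.168, -0.013], [-0.168, 0.986, -0.014], [0.015, -0.012, -1.0]]
[376.79977203 374.8072471 ] [377.17743157 475.51714822]
```

Request:
jog_arm([
  [0, [-1, 6, 0], 0],
  [0, [0, 3, 0], 0],
  [0, [0, 0, 0], 0],
  [0, [0, 0, 0], 0],
])

```text
t: 8.25
eef_pos: [0.4925, 0.1367, 0.1991]
ee_rot: [-0.005, -0.084, 0.996, -0.006]
ft_force: [0.1, -0.6, -1.1]
gripper_width: 0.0147
```

```bash
python3 -c "
from h import *
rel([.489,.1338,.06])"
```

```text
t 8.25 pos [0.4925 0.1367 0.1991] w 0.014656826587008539 F [ 0.05 -0.59 -1.07] rel mm [  2.6  -0.7 139.1]
[[-0.986, -0.167, -0.008], [-0.167, 0.986, -0.013], [0.01, -0.011, -1.0]]
```

Request:
jog_arm([
  [0, [2.5, -0.7, 5], 0],
  [0, [0, 0, 5], 0],
  [0, [0, 0, 0], 0],
  [0, [0, 0, 0], 0],
])

```text
t: 8.58
eef_pos: [0.4904, 0.1361, 0.1891]
ee_rot: [-0.003, -0.084, 0.996, -0.006]
ft_force: [0.1, -0.4, -1.2]
gripper_width: 0.015
```

```bash
python3 -c "
from h import *
rel([.489,.1338,.06])"
```

```text
t 8.5833 pos [0.4904 0.1361 0.1891] w 0.014977144837546318 F [ 0.14 -0.4  -1.23] rel mm [  0.8  -0.6 129.2]
[[-0.986, -0.168, -0.006], [-0.168, 0.986, -0.012], [0.008, -0.011, -1.0]]
```

Request:
jog_arm([
  [0, [0.8, -0.5, 5], 0],
  [0, [0, 0, 5], 0],
  [0, [0, 0, 5], 0],
  [0, [0, 0, 0], 0],
])

```text
t: 8.92
eef_pos: [0.4893, 0.135, 0.1723]
ee_rot: [-0.004, -0.084, 0.996, -0.006]
ft_force: [-0.2, 0.5, -0.5]
gripper_width: 0.0153
```

```bash
python3 -c "
from h import *
rel([.489,.1338,.06])"
```

```text
t 8.9167 pos [0.4893 0.135  0.1723] w 0.015259367092989385 F [-0.23  0.48 -0.48] rel mm [-4.000e-01  1.000e-01  1.124e+02]
[[-0.986, -0.168, -0.006], [-0.168, 0.986, -0.012], [0.008, -0.011, -1.0]]
```

Request:
jog_arm([
  [0, [0, 0, 4], 0],
  [0, [0, 0, 3], 0],
  [0, [0, 0, 2], 0],
  [0, [0, 0, 0], 0],
])

```text
t: 9.25
eef_pos: [0.4891, 0.1348, 0.1618]
ee_rot: [-0.004, -0.084, 0.996, -0.006]
ft_force: [-0.6, 0.5, -0.4]
gripper_width: 0.0149
```

Request:
jog_arm([
  [0, [0, 0, 1.5], 0],
  [0, [0, 0, 1.5], 0],
  [0, [0, 0, 1.5], 0],
])

```text
t: 9.5
eef_pos: [0.4895, 0.1349, 0.1578]
ee_rot: [-0.004, -0.084, 0.996, -0.006]
ft_force: [-1.7, 0.2, 5.6]
gripper_width: 0.0146
```

```bash
python3 -c "
from h import *
rel([.489,.1338,.06])"
```

```text
t 9.5 pos [0.4895 0.1349 0.1578] w 0.014570651365874022 F [-1.72  0.2   5.58] rel mm [-0.1  0.1 97.8]
[[-0.986, -0.168, -0.006], [-0.167, 0.986, -0.012], [0.008, -0.011, -1.0]]
```

Ball resistance has begun: about 6 N, with the origin some 14 mm above the mouth. I carry on in small steps.

Request:
jog_arm([
  [0, [0, 0, 1.5], 0],
  [0, [0, 0, 1.5], 0],
  [0, [0, 0, 1.5], 0],
])

```text
t: 9.75
eef_pos: [0.4904, 0.135, 0.1548]
ee_rot: [-0.002, -0.084, 0.996, -0.006]
ft_force: [1.2, 1.7, 0.7]
gripper_width: 0.015
```

Request:
jog_arm([
  [0, [0, 0, 1.5], 0],
  [0, [0, 0, 1.5], 0],
])

```text
t: 9.92
eef_pos: [0.491, 0.1351, 0.153]
ee_rot: [-0.001, -0.084, 0.996, -0.006]
ft_force: [-2.9, -1.0, 8.2]
gripper_width: 0.0147
```

Request:
jog_arm([
  [0, [0, 0, 1], 0],
  [0, [0, 0, 1], 0],
])

```text
t: 10.08
eef_pos: [0.4909, 0.135, 0.1519]
ee_rot: [-0.001, -0.084, 0.996, -0.006]
ft_force: [-2.1, -0.8, 9.0]
gripper_width: 0.0149
```

Request:
jog_arm([
  [0, [0.5, 0, 1], 0],
  [0, [0.3, 0, 1], 0],
])

```text
t: 10.25
eef_pos: [0.4907, 0.135, 0.1516]
ee_rot: [-0.0, -0.084, 0.996, -0.005]
ft_force: [-2.6, -1.3, 11.4]
gripper_width: 0.0149
```

Request:
jog_arm([
  [0, [0.3, 0, 1], 0],
  [0, [0.2, 0, 1], 0],
])

```text
t: 10.42
eef_pos: [0.4905, 0.135, 0.1515]
ee_rot: [0.001, -0.084, 0.996, -0.005]
ft_force: [-3.7, 0.2, 12.8]
gripper_width: 0.0149
```

Request:
jog_arm([
  [0, [0.2, 0, 1], 0],
  [0, [0, 0, 1], 0],
])

```text
t: 10.58
eef_pos: [0.4904, 0.1349, 0.1514]
ee_rot: [0.001, -0.084, 0.996, -0.005]
ft_force: [-5.0, -0.7, 12.2]
gripper_width: 0.0149
```

Request:
jog_arm([
  [0, [1, 0, 1.5], 0],
  [0, [0.5, 0, 1.5], 0],
])

```text
t: 10.75
eef_pos: [0.4896, 0.1348, 0.1495]
ee_rot: [0.002, -0.084, 0.996, -0.005]
ft_force: [-0.3, -0.3, -1.0]
gripper_width: 0.0149
```

Request:
jog_arm([
  [0, [0, 0, 2], 0],
])

```text
t: 10.83
eef_pos: [0.4897, 0.1348, 0.1475]
ee_rot: [0.003, -0.084, 0.996, -0.005]
ft_force: [-0.0, 0.6, -1.1]
gripper_width: 0.0153
```

```bash
python3 - <<'E'
from h import *
rel([.489,.1338,.06])
s=snap('scene','sc2'); cv2.imwrite('pics/c4.png',cv2.resize(s['frame'][160:310,290:460],(680,600),interpolation=cv2.INTER_CUBIC))
E
```

```text
t 10.8333 pos [0.4897 0.1348 0.1475] w 0.015328494834767982 F [-0.02  0.61 -1.09] rel mm [ 1.2  0.  87.5]
[[-0.986, -0.167, 0.006], [-0.167, 0.986, -0.01], [-0.004, -0.01, -1.0]]
```

View pics/c4.png

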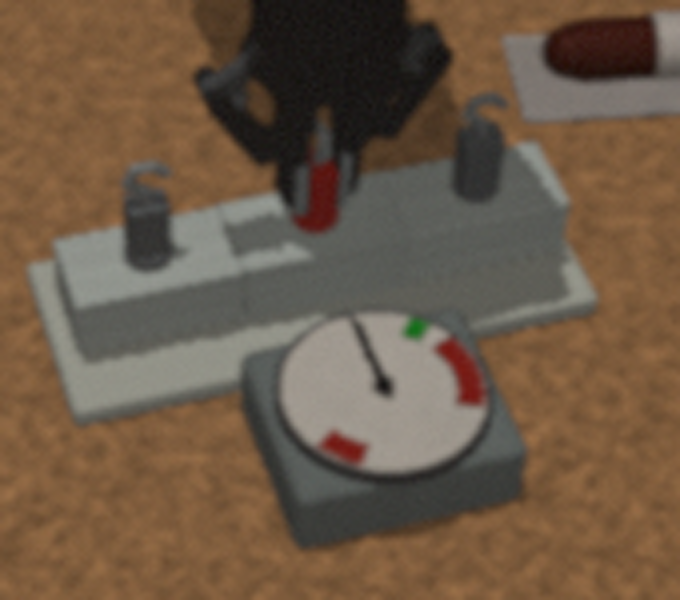

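It has snapped in: the force fell to zero and the needle is near zero. I go on until the collar seats on the bar.

Request:
jog_arm([
  [0, [0.5, 0, 1.5], 0],
  [0, [0.3, 0, 1], 0],
])

```text
t: 11.05
eef_pos: [0.4885, 0.1345, 0.1437]
ee_rot: [0.002, -0.084, 0.996, -0.005]
ft_force: [-1.2, 0.5, 8.0]
gripper_width: 0.0149
```

Request:
jog_arm([
  [0, [0, 0, 1], 0],
  [0, [0, 0, 1], 0],
])

```text
t: 11.22
eef_pos: [0.4886, 0.1345, 0.1431]
ee_rot: [0.002, -0.084, 0.996, -0.005]
ft_force: [-6.5, -1.3, 18.3]
gripper_width: 0.0146
```

Request:
jog_arm([
  [0, [0, 0, 1], 0],
])

```text
t: 11.3
eef_pos: [0.4886, 0.1345, 0.1432]
ee_rot: [0.002, -0.084, 0.996, -0.005]
ft_force: [-5.6, -1.5, 14.9]
gripper_width: 0.0152
```

```bash
cat >> h.py <<'E'
C=atz('sc1',386,256.7,.051) if __import__('os').path.exists('pics/sc1.npz') else None
def needle(name):
    g=cv2.imread(f'pics/{name}.png',0).astype(np.float32)
    th=np.radians(np.arange(-180,180,.5)); rs=np.linspace(.014,.034,12)
    uv=np.array([[proj(name,C+[a*np.cos(t),a*np.sin(t),0]) for a in rs] for t in th]).astype(np.float32)
    m=cv2.remap(g,uv[...,0].copy(),uv[...,1].copy(),cv2.INTER_LINEAR).mean(1)
    w=np.clip(np.median(m)-30-m,0,None); z=(w*np.exp(1j*th)).sum()
    return np.angle(z)
def look(name):
    snap('scene',name); a=needle(name); a0=needle('sc1')
    print('needle',round(float((a0-a+np.pi)%(2*np.pi)-np.pi),3),'zero dir',round(float(a0),3)); rel([.489,.1338,.06])
E
python3 - <<'E'
from h import *
print(C,needle('sc1'),needle('sc2')); look('sc3')
E
```

```text
[0.6012057  0.15341395 0.051     ] -2.981563799650743 -2.983177852019574
needle -0.876 zero dir -2.982
t 11.35 pos [0.4885 0.1345 0.1432] w 0.015133945287525001 F [-4.69 -1.2  14.95] rel mm [-0.   0.1 83.2]
[[-0.986, -0.167, 0.005], [-0.167, 0.986, -0.01], [-0.003, -0.01, -1.0]]
```

Request:
jog_arm([
  [0, [0, 0, -0.5], 0],
])

```text
t: 11.43
eef_pos: [0.4885, 0.1345, 0.1443]
ee_rot: [0.002, -0.084, 0.996, -0.005]
ft_force: [-0.6, 0.6, -0.7]
gripper_width: 0.0145
```

```bash
python3 -c "
from h import *
look('sc4')"
```

```text
needle 0.006 zero dir -2.982
t 11.4833 pos [0.4887 0.1346 0.1442] w 0.014668681185750276 F [-0.5  -0.79 -0.23] rel mm [ 0.1  0.1 84.2]
[[-0.986, -0.167, 0.006], [-0.167, 0.986, -0.01], [-0.004, -0.01, -1.0]]
```

The needle reader agrees with the wrist force: −0.876 against 14.95 N, and zero now. Next is the slow pull.

Request:
jog_arm([
  [0, [0, 0, -0.3], 0],
  [0, [0, 0, -0.3], 0],
  [0, [0, 0, -0.3], 0],
])

```text
t: 11.73
eef_pos: [0.4884, 0.1345, 0.1443]
ee_rot: [0.002, -0.084, 0.996, -0.005]
ft_force: [-0.2, 0.2, -0.6]
gripper_width: 0.0146
```

Request:
jog_arm([
  [0, [0, 0, -0.3], 0],
  [0, [0, 0, -0.3], 0],
  [0, [0, 0, -0.3], 0],
])

```text
t: 11.98
eef_pos: [0.4881, 0.1345, 0.1445]
ee_rot: [0.001, -0.084, 0.996, -0.005]
ft_force: [-0.5, 0.5, -1.2]
gripper_width: 0.015
```

```bash
python3 -c "
from h import *
look('sc5')"
```

```text
needle 0.014 zero dir -2.982
t 12.0333 pos [0.4882 0.1345 0.1445] w 0.014762766685853027 F [ 0.29 -0.87 -1.03] rel mm [-0.6  0.1 84.5]
[[-0.986, -0.167, 0.004], [-0.167, 0.986, -0.01], [-0.002, -0.011, -1.0]]
```

Request:
jog_arm([
  [0, [0, 0, -0.6], 0],
  [0, [0, 0, -0.6], 0],
  [0, [0, 0, -0.6], 0],
])

```text
t: 12.28
eef_pos: [0.4881, 0.1344, 0.1458]
ee_rot: [0.001, -0.084, 0.996, -0.005]
ft_force: [2.5, -0.1, -7.0]
gripper_width: 0.0144
```

Request:
jog_arm([
  [0, [0, 0, -0.6], 0],
  [0, [0, 0, -0.6], 0],
  [0, [0, 0, -0.6], 0],
])

```text
t: 12.53
eef_pos: [0.4881, 0.1344, 0.1463]
ee_rot: [0.001, -0.084, 0.996, -0.005]
ft_force: [3.6, 0.5, -11.2]
gripper_width: 0.0149
```

```bash
python3 -c "
from h import *
look('sc6')"
```

```text
needle 0.581 zero dir -2.982
t 12.5833 pos [0.4881 0.1344 0.1463] w 0.015119562752392644 F [  4.49   0.71 -11.64] rel mm [-0.7  0.2 86.3]
[[-0.986, -0.167, 0.003], [-0.167, 0.986, -0.01], [-0.001, -0.011, -1.0]]
```

Request:
jog_arm([
  [0, [0, 0, -0.7], 0],
])

```text
t: 12.67
eef_pos: [0.488, 0.1344, 0.1465]
ee_rot: [0.001, -0.084, 0.996, -0.005]
ft_force: [4.3, 0.6, -14.6]
gripper_width: 0.0151
```

```bash
python3 -c "
from h import *
look('sc7')"
```

```text
needle 0.721 zero dir -2.982
t 12.7167 pos [0.488  0.1344 0.1466] w 0.01528591725516994 F [  4.87   0.96 -13.55] rel mm [-0.8  0.2 86.6]
[[-0.986, -0.167, 0.002], [-0.167, 0.986, -0.011], [-0.001, -0.011, -1.0]]
```

The needle is at 0.72, mid-green. Camera calls hold the last target, so I hold that way and log the needle.

```bash
python3 -c "
from h import *
for i in range(25):
    snap('scene','hold%d'%i)
a0=needle('sc1'); print([round(float((a0-needle('hold%d'%i)+np.pi)%(2*np.pi)-np.pi),2) for i in range(25)])
look('sc8')"
```

```text
[0.72, 0.72, 0.73, 0.75, 0.77, 0.78, 0.79, 0.8, 0.81, 0.81, 0.81, 0.81, 0.81, 0.81, 0.81, 0.81, 0.81, 0.81, 0.81, 0.81, 0.81, 0.81, 0.81, 0.81, 0.81]
needle 0.812 zero dir -2.982
t 14.0167 pos [0.488  0.1344 0.1469] w 0.014964678349273616 F [  4.78   0.72 -14.79] rel mm [-0.8  0.2 86.9]
[[-0.986, -0.167, 0.003], [-0.167, 0.986, -0.011], [-0.001, -0.011, -1.0]]
```

The hold ran from 0.72 to 0.81, all inside the green but near the top. I check my reader against the green band itself and settle lower for a cleaner hold.

Request:
jog_arm([
  [0, [0, 0, -0.4], 0],
])

```text
t: 14.1
eef_pos: [0.488, 0.1344, 0.147]
ee_rot: [0.001, -0.084, 0.996, -0.005]
ft_force: [5.1, 2.4, -17.9]
gripper_width: 0.0144
```

```bash
python3 -c "
from h import *
look('sc9')
f=cv2.imread('pics/sc1.png').astype(int); a0=needle('sc1')
for nm,m in [('green',(f[...,1]-f[...,2]>40)&(f[...,1]-f[...,0]>40)),('red',(f[...,2]-f[...,1]>70)&(f[...,2]-f[...,0]>70))]:
    v,u=np.nonzero(m); X=np.array([atz('sc1',a,b,.051) for a,b in zip(u,v)])-C
    r=np.hypot(X[:,0],X[:,1]); k=(r<.06)&(r>.02); d=(a0-np.arctan2(X[k,1],X[k,0])+np.pi)%(2*np.pi)-np.pi
    print(nm,k.sum(),np.percentile(d[d>0],[0,5,50,95,100]).round(2), np.median(r[k]))
"
```

```text
needle 0.938 zero dir -2.982
t 14.15 pos [0.488  0.1344 0.1471] w 0.014738298097531952 F [ 5.130e+00  1.000e-02 -1.716e+01] rel mm [-0.8  0.2 87.1]
[[-0.986, -0.167, 0.003], [-0.167, 0.986, -0.011], [-0.001, -0.011, -1.0]]
green 14 [0.63 0.64 0.71 0.77 0.78] 0.043884343028549315
red 85 [1.14 1.18 1.58 1.99 2.01] 0.04291807761263474
```

That went the wrong way, up to 0.94, though still below red. I ease off at once.

Request:
jog_arm([
  [0, [0, 0, 0.4], 0],
])

```text
t: 14.23
eef_pos: [0.4881, 0.1344, 0.1467]
ee_rot: [0.001, -0.084, 0.996, -0.005]
ft_force: [4.5, 0.9, -11.8]
gripper_width: 0.0149
```

```bash
python3 -c "
from h import *
look('sc10');look('sc11');look('sc12')"
```

```text
needle 0.59 zero dir -2.982
t 14.2833 pos [0.4881 0.1344 0.1467] w 0.014615334682323644 F [  4.7    0.99 -12.12] rel mm [-0.7  0.2 86.7]
[[-0.986, -0.167, 0.003], [-0.167, 0.986, -0.011], [-0.001, -0.011, -1.0]]
needle 0.644 zero dir -2.982
t 14.3333 pos [0.488  0.1344 0.1467] w 0.015076912281391144 F [  4.44   1.33 -13.95] rel mm [-0.8  0.2 86.7]
[[-0.986, -0.167, 0.003], [-0.167, 0.986, -0.01], [-0.001, -0.011, -1.0]]
needle 0.695 zero dir -2.982
t 14.3833 pos [0.4881 0.1344 0.1467] w 0.015234608939662438 F [  4.19   0.61 -14.4 ] rel mm [-0.8  0.2 86.7]
[[-0.986, -0.167, 0.003], [-0.167, 0.986, -0.011], [-0.001, -0.011, -1.0]]
```

Now 0.70 and creeping towards steady. I hold through more frames.

```bash
python3 -c "
from h import *
a0=needle('sc1'); L=[]
for i in range(26):
    snap('scene','hb%d'%i); L.append(round(float((a0-needle('hb%d'%i)+np.pi)%(2*np.pi)-np.pi),3))
    if L[-1]>.83: break
print(L); look('sc13')"
```

```text
[0.701, 0.698, 0.697, 0.694, 0.692, 0.687, 0.685, 0.684, 0.677, 0.676, 0.674, 0.671, 0.671, 0.67, 0.671, 0.669, 0.667, 0.667, 0.666, 0.666, 0.666, 0.666, 0.665, 0.666, 0.666, 0.665]
needle 0.665 zero dir -2.982
t 15.7333 pos [0.488  0.1344 0.1467] w 0.014946950271677556 F [  4.19   1.44 -12.13] rel mm [-0.8  0.2 86.7]
[[-0.986, -0.167, 0.003], [-0.167, 0.986, -0.011], [-0.001, -0.011, -1.0]]
```

The needle held at 0.665–0.70 for 1.35 s, mid-green. Now I ease off.

Request:
jog_arm([
  [0, [-0.3, 0, 0.4], 0],
  [0, [-0.2, 0, 0.4], 0],
  [0, [0, 0, 0.5], 0],
])

```text
t: 15.98
eef_pos: [0.4882, 0.1344, 0.1459]
ee_rot: [0.001, -0.084, 0.996, -0.005]
ft_force: [2.2, 0.7, -6.7]
gripper_width: 0.0152
```

Request:
jog_arm([
  [0, [0, 0, 0.6], 0],
  [0, [0, 0, 0.6], 0],
])

```text
t: 16.15
eef_pos: [0.4882, 0.1344, 0.1455]
ee_rot: [0.001, -0.084, 0.996, -0.005]
ft_force: [0.8, -0.5, -3.8]
gripper_width: 0.0149
```

```bash
python3 -c "
from h import *
look('sc14')"
```

```text
needle 0.151 zero dir -2.982
t 16.2 pos [0.4882 0.1344 0.1455] w 0.014476141161898444 F [ 1.38  0.19 -3.13] rel mm [-0.6  0.2 85.5]
[[-0.986, -0.167, 0.002], [-0.167, 0.986, -0.01], [-0.001, -0.011, -1.0]]
```

Request:
jog_arm([
  [0, [0, 0, 0.8], 0],
  [0, [0, 0, 0.8], 0],
])

```text
t: 16.37
eef_pos: [0.4883, 0.1344, 0.1447]
ee_rot: [0.001, -0.084, 0.996, -0.005]
ft_force: [0.4, 0.3, -0.1]
gripper_width: 0.0148
```

Request:
jog_arm([
  [0, [0, 0, 0.6], 0],
])

```text
t: 16.45
eef_pos: [0.4882, 0.1344, 0.1444]
ee_rot: [0.001, -0.084, 0.996, -0.005]
ft_force: [-0.7, 0.9, -1.0]
gripper_width: 0.0151
```

```bash
python3 -c "
from h import *
look('sc15')"
```

```text
needle -0.005 zero dir -2.982
t 16.5 pos [0.4882 0.1344 0.1444] w 0.014917322706566191 F [ 0.92  0.49 -0.65] rel mm [-0.6  0.2 84.4]
[[-0.986, -0.167, 0.003], [-0.167, 0.986, -0.01], [-0.001, -0.011, -1.0]]
```

Request:
jog_arm([
  [0, [0, 0, 0.6], 0],
  [0, [0, 0, 0.5], 0],
])

```text
t: 16.67
eef_pos: [0.4883, 0.1344, 0.1438]
ee_rot: [0.001, -0.084, 0.996, -0.005]
ft_force: [-1.3, -0.7, 5.1]
gripper_width: 0.0149
```

Request:
jog_arm([
  [0, [0, 0, 0], 0],
  [0.15, [0, 0, 0], 0],
  [0.3, [0, 0, 0], 0],
  [0.4, [0, 0, 0], 0],
  [0.4, [0, 0, 0], 0],
  [0.4, [0, 0, 0], 0],
])

```text
t: 17.17
eef_pos: [0.4882, 0.1344, 0.1439]
ee_rot: [0.001, -0.084, 0.996, -0.005]
ft_force: [0.1, -0.4, -0.0]
gripper_width: 0.0342
```

```bash
python3 -c "
from h import *
look('sc16')"
```

```text
needle -0.041 zero dir -2.982
t 17.2167 pos [0.4881 0.1344 0.1439] w 0.03412760340721813 F [-0.36 -0.12 -0.27] rel mm [-0.6  0.2 83.9]
[[-0.986, -0.167, 0.003], [-0.167, 0.986, -0.01], [-0.001, -0.011, -1.0]]
```

Released. I raise straight up, slowly at first, so the jaws clear the hook.

Request:
jog_arm([
  [0.4, [0, 0, -5], 0],
  [0.4, [0, 0, -10], 0],
  [0.4, [0, 0, -15], 0],
  [0.4, [0, 0, -20], 0],
  [0.4, [0, 0, -20], 0],
  [0.4, [0, 0, -20], 0],
  [0.4, [0, 0, -20], 0],
  [0.4, [0, 0, 0], 0],
])

```text
t: 17.88
eef_pos: [0.4865, 0.1353, 0.2626]
ee_rot: [0.0, -0.084, 0.996, -0.005]
ft_force: [2.5, 0.4, 0.1]
gripper_width: 0.0342
```

Request:
jog_arm([
  [0.4, [0, 0, 0], 0],
  [0.4, [0, 0, 0], 0],
  [0.4, [0, 0, 0], 0],
  [0.4, [0, 0, 0], 0],
])

```text
t: 18.22
eef_pos: [0.4867, 0.1353, 0.2639]
ee_rot: [0.001, -0.084, 0.996, -0.005]
ft_force: [0.3, -0.9, 0.2]
gripper_width: 0.0342
```

```bash
python3 -c "
from h import *
look('sc17')
f=cv2.imread('pics/sc17.png'); cv2.imwrite('pics/c5.png',cv2.resize(f[140:310,100:460],None,fx=2.2,fy=2.2,interpolation=cv2.INTER_CUBIC))"
```

```text
needle -0.04 zero dir -2.982
t 18.2667 pos [0.4866 0.1353 0.2637] w 0.03403532812021748 F [ 0.72 -0.19 -0.4 ] rel mm [ -1.9   0.3 203.7]
[[-0.986, -0.167, 0.003], [-0.167, 0.986, -0.01], [-0.001, -0.011, -1.0]]
```

View pics/c5.png

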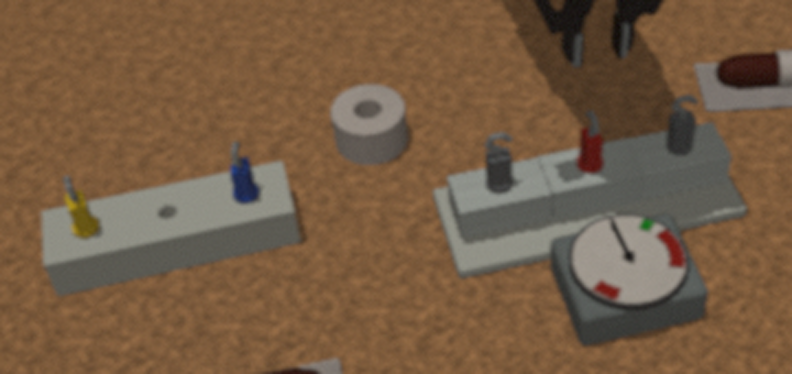

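The hook stands in the socket with its collar on the bar and the gripper is clear. The needle is at zero, apart from about −0.04, which the hook's own 0.9 N weight explains.

```bash
python3 -c "
from h import *
print(env.job_done())"
```

```text
the job is handed in; nothing more can be done
None
```

The red hook is snapped home in the middle socket, pull-tested and released, and the job is handed in at about 18.3 s on the robot's clock.

- **Insertion:** I took the hook from the rack's middle hole and regripped it once, about 5 mm lower. The balls resisted with up to about 13 N before the snap. I then seated the collar with up to about 18 N, half the 35 N push limit.
- **Pull test:** The needle first stood at 0.72–0.81 for about 1.3 s. I then tried to settle it lower, but the adjustment took it the wrong way. It read 0.94, above the green band but below the red at 1.08. I eased it back at once; it dipped to 0.59, then held at 0.67–0.70 for about 1.35 s. I then eased off to zero and let go.
- **Last checks:** In the final picture the red hook stands upright with its collar on the bar. The blue and yellow hooks are still in the rack and the gripper is clear. The needle read −0.04 against a true zero; the hook's own weight would account for about −0.05.
- **Disagreement:** During the pull the wrist force read about 1 N more than the needle implied. I worked from the needle, read from the scene camera. The same reading put the green band's centre at 0.71, against 0.72 by the specification.

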